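# Clamp the tube rack on the shaker

## Task

Secure the tube rack on the shaker: push the clamp strap by its blue tab until it has swung fully over the rack, and only then push the red cam lever all the way down onto the strap. Only push: do not lift or shift the rack, leave the jars and the pen cup where they stand, and let go of everything at the end.

Things in the scene. Friction and masses are not known exactly. Their poses are not given: they have to be found in the camera images.
- mixer: White bench shaker, 260 x 170 x 68 mm high with its mat, fixed to the worktop. Origin: centre of its underside; z up. Along its own +x end stands the strap's pivot post, at its -x end the dark latch block with the cam lever (block 34 mm along x, 44 mm along y, cheeks up to 146 mm height).
- strap_pivot (a point): The vertical hinge axis of the strap, at the height of the strap's top face: (90, 0, 126) mm in the shaker's frame. A black cap of radius 9 mm stands 10 mm above this point.
- strap (a joint): Angle of the aluminium clamp strap about its vertical pivot, rad. 0: fully over the rack, against its stop, its free end pointing along the shaker's -x to the latch. It grows as the strap swings open towards the shaker's +y side (at 1.57 the strap points along +y); limits 0 and 1.7. The strap is a bar 24 mm wide, 8 mm thick, reaching 170 mm from the pivot, 5 mm above the tube caps. It stays where it is left; friction of 0.12 N m (about 1.5 N at the tab).
- strap_tab (a point): Centre of the blue upright push tab on the strap, 80 mm from the pivot axis. The tab is a plate 30 mm long along the strap, 6 mm thick, 30 mm high (this point is 15 mm above the strap's top face). Its orientation turns with the strap: own -x points along the strap away from the pivot, own +y to the side from which it is pushed to swing the strap over the rack (the pushing direction is own -y).
- lever_pin (a point): Horizontal pin about which the cam lever turns, at (-100, 0, 134) mm in the shaker's frame; the pin lies along the shaker's y.
- lever (a joint): Angle of the cam lever, rad. 0: standing upright. It grows as the lever is pushed over towards the shaker's +x and down over the strap's end; limits -0.4 (leaning away from the strap) and 1.57 (level, fully down). It stays where it is left; friction of 0.2 N m (about 3.5 N at 60 mm from the pin).
- lever_end (a point): Free end of the cam lever, 75 mm from the pin. The lever is a bar 12 mm thick and 22 mm wide with a red grip over its outer 45 mm.
- rack_mid (a point): Centre of the loose orange rack with 15 capped tubes standing on the shaker's mat: 100 mm along the shaker's x, 60 mm along y, 45 mm high over the caps (this point is 22 mm above its foot; cap tops at 113 mm above the worktop).
- yellow_jar_mid (a point): Centre (55 mm up) of the loose jar of yellow tips, diameter 84 mm, 115 mm high with its grey lid.
- blue_jar_mid (a point): Centre (55 mm up) of the loose jar of blue tips, diameter 84 mm, 115 mm high with its grey lid.
- pen_cup_mid (a point): Centre of the loose black pen cup's body (45 mm up), diameter 72 mm, 90 mm high, 140 mm with its pens.

How it is judged:
By the outcome, as a careful person would: the job done as asked, in the order asked, and still so for the second after the job is handed in, with the robot touching nothing.
It also fails if it takes over 48 s, if anything falls off the work surface, if the arm or the gripper's body presses on something with over 40 N, if the wrist force passes 120 N, or if a joint passes its speed limit or range.

## Robot

A 7-joint arm with a two-finger parallel gripper is mounted at the origin on the work surface. World frame = base frame: x ahead of the robot, y to its left, z up, the work surface at z = 0. Lengths are in m, angles in rad, forces in N, time in s.
With the tool pointing down it reaches from about 0.4 to 0.85 m from the base axis. Payload 10.4 kg.
Tool frame: the origin (TCP) lies midway between the tips of the shut fingers; the grasp point (between the pads) lies 19 mm behind it; z points along the fingers, y is the line along which they close (so a half turn about z gives the same grasp; the last joint's range is limited). The gripper opens to 87 mm and grips with 3 to 60 N. Pads are 19 mm wide; open, the fingers measure 117 mm over their backs; the gripper's body (75 mm by 190 mm) begins 51 mm behind the grasp point.
Start: joints at [-1.126, 0.332, -0.065, 1.46, 0.022, 1.35, -0.088], TCP at [0.282, 0.558, 0.223] pointing down, gripper open.
Joint ranges: [-2.6, 2.6], [-0.5, 2.12], [-1.47, 1.34], [0.16, 2.42], [-1.27, 4.41], [0.06, 2.06], [-2.6, 2.6]. Speed limits (rad/s): [2.22, 2.22, 2.79, 2.79, 3.14, 3.14, 3.14].

## Interface

Orientations are given as a unit quaternion [x, y, z, w].
In Python, from bench import sensors, eyes, order gives the robot as it stands.
- The arm moves only by the tool arm_command, never from a script. Its argument "steps" is a list of rows, each an object with "rot": the turn, a rotation vector about the world's x, y, z in degrees, a list of three; "slide": the shift along the world's x, y, z in m, a list of three; "grip": the opening, from 0 (shut) to 1 (fully open). A call has exactly 8 rows; each row shifts and turns the commanded pose from where the row before left it; what a row does not reach is not made up. A row lasts 1/8 s, in which the tool goes at most 62.5 mm and 10.7 degrees, less where a joint would pass 70% of its speed; a pose out of reach is approached as far as the arm can. A call with a gripper value outside its range is refused whole. The fingers move at their own pace and stop on an object; "newtons" is the grip in N (left out, the last holds). Time passes only in rows, so rows that do not move let the fingers close, or fill a call up. It gives the time, the measured TCP pose, the force, the opening and the grip force at its end, in the units of the state.
- sensors.read_state(): the state, without advancing time (a new reading comes with each control period).
- eyes.camera(name): name is "side" or "top" or "wrist"; returns a dict with "pixels" (420x560x3 uint8, red, green, blue), "intrinsics" (3x3 intrinsics, pixels), "k1" (the pictures are not rectified: a ray, as slopes to the right and down, at radius r is drawn at 1 + k1 r^2 times it, then the intrinsics apply), "pose" (4x4, takes a point from camera to world coordinates). Camera axes: x right, y down, z forward; pixel columns grow to the right and rows downward; lengths in m; the calibration is good to about 2 mm. A picture is of the moment at which its call begins. There is no depth.
- order.close_job(): hands the job in; it is judged then, once.
Trained networks look in a picture, given as the dict that the camera call returned (one of the last four; its "shot" number tells which), for a name from the list of things; names that differ only in an ending like _2 or _b are one class to them, and where a whole thing is asked for, a point or a joint stands for the part that bears it (a point fixed in the world has none). Each returns a list of dicts, best first, with "conf" (0 to 1); they miss things now and then, are a little off and sometimes report something else, mostly with a low value. They report only what shows in the picture. A call takes as long as a camera call.
- eyes.look_for(name, picture): "bbox" ([left, top, right, bottom] in pixels, round what is visible of it).
The state is a dict: "time": time; "joint_positions": joint angles; "joint_vel": joint speeds; "joint_torque": joint torques, N m; "ee_pos": TCP position; "eef_rot": TCP orientation; "ft_force": force on the tool from outside, world axes, zero at the start; "torque": the same for the moment, N m; "width": finger opening in m; "grip_force": force on a finger pad.
Only numpy, scipy, OpenCV 4.12 (cv2) and the standard library are available. Lean on these libraries where they do the work, as an engineer would, in place of code of your own. Each camera call takes 0.05 s, during which the arm holds its last target. There are 200 camera calls.

## Working session

There is one attempt and no reset: what is moved stays moved. The work goes in short steps, Python scripts to look and compute and a tool call to move; the robot and the scene stay as the last step left them, time stands still between calls to the robot, and variables do not carry over. Pictures are saved under pics/ and viewed, at most 10 in all, crops included, and the job is handed in when it is done.

Besides the shell and the picture viewer there is one more tool, called after "Emit:" as a command line: name --argument value ..., lists and objects as JSON in quotes. arm_command: Moves the arm, as the interface text tells. Its arguments: {"type":"object","properties":{"steps":{"type":"array","items":{"type":"object","properties":{"rot":{"type":"array","items":{"type":"number"}},"slide":{"type":"array","items":{"type":"number"}},"grip":{"type":"number"}}}},"newtons":{"type":"number"}},"required":["steps"]}

```bash
mkdir -p pics; cat > h.py <<'E'
import numpy as np, cv2
from bench import sensors, eyes, order
def ray(c,uv):
    K=np.array(c["intrinsics"]);k=c["k1"];T=np.array(c["pose"])
    d=np.array([(uv[0]-K[0,2])/K[0,0],(uv[1]-K[1,2])/K[1,1]]);s=d.copy()
    for _ in range(30): s=d/(1+k*(s@s))
    v=T[:3,:3]@np.array([*s,1]);return T[:3,3],v
def atz(c,uv,z):
    o,v=ray(c,uv);return o+v*(z-o[2])/v[2]
def proj(c,P):
    K=np.array(c["intrinsics"]);T=np.array(c["pose"])
    p=T[:3,:3].T@(np.array(P)-T[:3,3]);s=p[:2]/p[2];s=s*(1+c["k1"]*(s@s))
    return K[:2,:2]@s+K[:2,2]
def save(c,n): cv2.imwrite("pics/"+n,cv2.cvtColor(c["pixels"],cv2.COLOR_RGB2BGR))
E
python3 - <<'E'
from h import *
for n in("top","side"):
    c=eyes.camera(n);save(c,n+"1.png");print(n,np.round(c["pose"],3).tolist(),np.round(c["intrinsics"],1).tolist(),c["k1"])
    for t in "mixer strap strap_tab lever lever_end rack_mid yellow_jar_mid blue_jar_mid pen_cup_mid".split():
        for r in eyes.look_for(t,c)[:2]: print(t,np.round(r["bbox"]).tolist(),round(r["conf"],2))
print(sensors.read_state())
E
```

```text
top [[-0.078, -0.977, 0.197, 0.375], [-0.997, 0.076, -0.015, 0.048], [0.0, -0.198, -0.98, 1.409], [0.0, 0.0, 0.0, 1.0]] [[518.6, 0.0, 282.4], [0.0, 518.6, 205.3], [0.0, 0.0, 1.0]] 0.0488527396044837
mixer [264.0, 173.0, 361.0, 279.0] 0.91
strap [261.0, 182.0, 317.0, 235.0] 0.9
strap_tab [264.0, 178.0, 319.0, 236.0] 0.97
lever [328.0, 248.0, 339.0, 260.0] 0.51
lever_end [328.0, 250.0, 342.0, 260.0] 0.63
rack_mid [306.0, 200.0, 340.0, 244.0] 0.78
rack_mid [376.0, 192.0, 412.0, 232.0] 0.48
yellow_jar_mid [371.0, 140.0, 410.0, 181.0] 0.77
blue_jar_mid [376.0, 195.0, 414.0, 232.0] 0.77
blue_jar_mid [264.0, 174.0, 364.0, 277.0] 0.34
pen_cup_mid [240.0, 260.0, 267.0, 295.0] 0.69
pen_cup_mid [327.0, 253.0, 343.0, 263.0] 0.62
side [[0.839, -0.336, 0.427, 0.216], [-0.543, -0.549, 0.635, -0.559], [0.022, -0.765, -0.644, 0.742], [0.0, 0.0, 0.0, 1.0]] [[451.0, 0.0, 282.5], [0.0, 451.0, 212.0], [0.0, 0.0, 1.0]] -0.028324721719750524
mixer [228.0, 206.0, 372.0, 351.0] 0.92
mixer [189.0, 208.0, 224.0, 275.0] 0.21
strap [256.0, 208.0, 341.0, 240.0] 0.82
strap [407.0, 276.0, 459.0, 347.0] 0.62
strap_t
[... 457 characters left out ...]
joint_positions': array([-1.12556262,  0.33219193, -0.06468015,  1.46011181,  0.02161437,
        1.34986526, -0.08850398]), 'joint_vel': array([ 0.00028475,  0.00023499,  0.00044369,  0.00134536, -0.00029696,
        0.00178227, -0.00034502]), 'joint_torque': array([ 8.81556025e-04, -6.23070359e+01,  2.50654074e-02, -3.90119076e+01,
       -6.09254767e-02,  3.17622581e-02, -1.16957281e-05]), 'ee_pos': array([0.28185746, 0.55786946, 0.22257488]), 'eef_rot': array([2.31797303e-01, 9.72764107e-01, 5.78513100e-05, 1.32252894e-05]), 'ft_force': array([ 0.36937792, -0.31960644, -0.0790107 ]), 'torque': array([ 0.03568598, -0.00085958,  0.00362008]), 'grip_force': 0.0, 'width': 0.0873116836600169}
```

```bash
python3 - <<'E'
import cv2
a=cv2.imread("pics/top1.png")[130:310,220:430];b=cv2.imread("pics/side1.png")[190:400,170:480]
cv2.imwrite("pics/topc.png",cv2.resize(a,None,fx=3.33,fy=3.33,interpolation=2))
cv2.imwrite("pics/sidec.png",cv2.resize(b,None,fx=2.5,fy=2.5,interpolation=2))
E
```

```text
(no output)
```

View pics/topc.png

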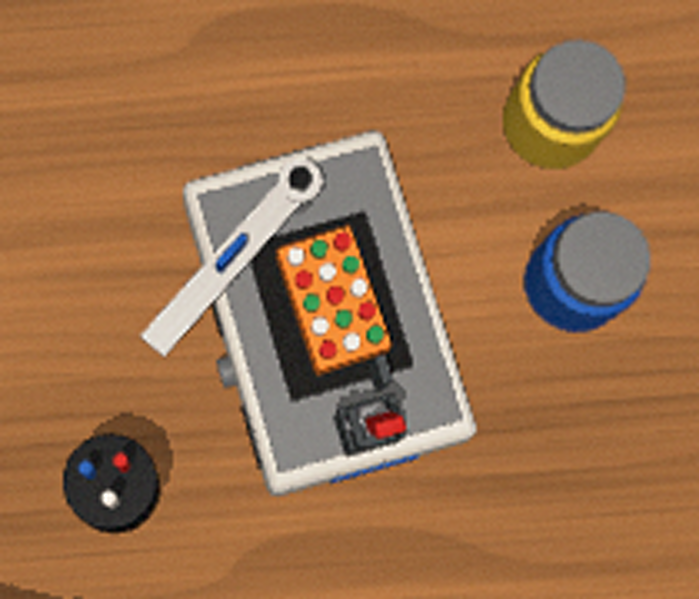

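View pics/sidec.png

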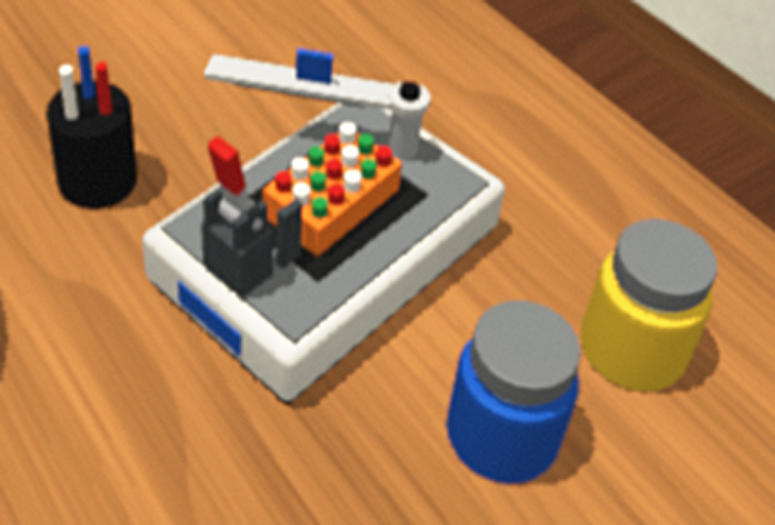

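The top view shows the shaker near the middle, the strap open about 60° (cap at full-image ≈(310,183.5), tab ≈(290,206), strap end ≈(267,232)) and the red lever leaning (≈(336,257)). The side view agrees: cap ≈(333.6,226.4), tab ≈(295.6,216.4), lever end ≈(259,248).

```bash
cat > m.py <<'E'
from h import *
t=eyes.camera("top");s=eyes.camera("side")
T=lambda p:(p[0]/3.333+220-.5,p[1]/3.333+130-.5)
S=lambda p:(p[0]/2.5+170-.4,p[1]/2.5+190-.4)
def tri(a,b):
    o1,v1=ray(t,a);o2,v2=ray(s,b);k=np.linalg.lstsq(np.c_[v1,-v2],o2-o1,rcond=None)[0]
    p,q=o1+k[0]*v1,o2+k[1]*v2;return (p+q)/2,np.linalg.norm(p-q)
print("cap",atz(t,T((300,178)),.136),atz(s,S((409,91)),.136),tri(T((300,178)),S((409,91))))
print("tab",atz(t,T((232,252)),.156),tri(T((234,249)),S((315,53))),atz(s,S((315,53)),.156))
print("leverend",tri(T((385,424)),S((222,143))))
print("strapend",atz(t,T((157,340)),.126),atz(s,S((208,67)),.126))
C=np.array([atz(t,T(p),.066)[:2] for p in((187,187),(380,135),(475,433),(275,490))]);print(C,C.mean(0))
E1=(C[0]-C[3]+C[1]-C[2])/2;print("len",np.linalg.norm(E1),"yaw",np.degrees(np.arctan2(E1[1],E1[0])))
CS=np.array([atz(s,S(p),.066)[:2] for p in((502,187),(290,348),(146,240))]);print("side corners",CS)
for n,c,b in(("y",t,(371,140,410,181)),("b",t,(376,195,414,232)),("pen",t,(240,260,267,295))): print(n,atz(c,((b[0]+b[2])/2,(b[1]+b[3])/2),.07))
E
python3 m.py
```

```text
cap [ 0.68361063 -0.04505336  0.136     ] [ 0.68160317 -0.05206502  0.136     ] (array([ 0.68607054, -0.04599349,  0.12904312]), np.float64(0.0017210741769587289))
tab [0.62656227 0.0114716  0.156     ] (array([0.62968792, 0.0094317 , 0.15458307]), np.float64(0.001521705423335642)) [0.62945684 0.00786394 0.156     ]
leverend (array([ 0.48761172, -0.08394177,  0.20373472]), np.float64(0.0016412108836020437))
strapend [0.56987204 0.0720309  0.126     ] [0.56384789 0.06856066 0.126     ]
[[ 0.70021445  0.04046328]
 [ 0.73098168 -0.11729104]
 [ 0.48738307 -0.16739604]
 [ 0.45557466 -0.00916453]] [ 0.59353847 -0.06334708]
len 0.2491602739984478 yaw 11.545021005055878
side corners [[ 0.72798765 -0.12789372]
 [ 0.49353704 -0.16709769]
 [ 0.45324648 -0.02403312]]
y [ 0.74412809 -0.27101721  0.07      ]
b [ 0.59997692 -0.26573179  0.07      ]
pen [0.46248186 0.1149854  0.07      ]
```

Emit:
arm_command --steps '[{"slide":[0.03,-0.04,0],"rot":[0,0,-5],"grip":0},{"slide":[0.03,-0.04,0],"rot":[0,0,-5],"grip":0},{"slide":[0.03,-0.04,0],"rot":[0,0,-5],"grip":0},{"slide":[0.03,-0.04,0],"rot":[0,0,-4.5],"grip":0},{"slide":[0.03,-0.04,0],"rot":[0,0,0],"grip":0},{"slide":[0.03,-0.04,0],"rot":[0,0,0],"grip":0},{"slide":[0.03,-0.04,0],"rot":[0,0,0],"grip":0},{"slide":[0.03,-0.04,0],"rot":[0,0,0],"grip":0}]' --newtons 20

```text
time: 2.1
ee_pos: [0.5227, 0.2365, 0.2228]
eef_rot: [0.393, 0.92, 0.0, 0.0]
ft_force: [0.7, -0.3, 0.4]
width: 0.0151
grip_force: 0.0
```

Emit:
arm_command --steps '[{"slide":[0.028,-0.038,0],"grip":0},{"slide":[0.028,-0.038,0],"grip":0},{"slide":[0.028,-0.038,0],"grip":0},{"slide":[0.028,-0.038,0],"grip":0},{"slide":[0.03,-0.038,0],"grip":0},{"slide":[0,0,-0.03],"grip":0},{"slide":[0,0,-0.03],"grip":0},{"slide":[0,0,-0.022],"grip":0}]'

```text
schema error: expected keys rot, slide, grip
```

```bash
python3 - <<'E'
from h import *
print(sensors.read_state()["ee_pos"])
w=eyes.camera("wrist");save(w,"w1.png");s=eyes.camera("side")["pixels"][180:300,200:400]
t=eyes.camera("top")["pixels"][150:270,240:360]
a=cv2.resize(s,(800,480));b=cv2.resize(t,(480,480))
cv2.imwrite("pics/c1.png",cv2.cvtColor(cv2.resize(np.hstack([a,b]),(800,300)),cv2.COLOR_RGB2BGR))
E
```

```text
[0.52265857 0.23654339 0.22282513]
```

View pics/c1.png

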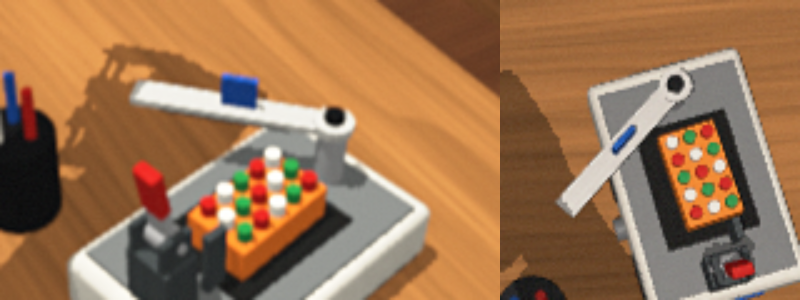

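The move was refused (rot is required), so the scene is unchanged: strap open and tab clear, with the arm out of view.

Emit:
arm_command --steps '[{"slide":[0.028,-0.038,0],"rot":[0,0,0],"grip":0},{"slide":[0.028,-0.038,0],"rot":[0,0,0],"grip":0},{"slide":[0.028,-0.038,0],"rot":[0,0,0],"grip":0},{"slide":[0.028,-0.038,0],"rot":[0,0,0],"grip":0},{"slide":[0.03,-0.038,0],"rot":[0,0,0],"grip":0},{"slide":[0,0,-0.03],"rot":[0,0,0],"grip":0},{"slide":[0,0,-0.03],"rot":[0,0,0],"grip":0},{"slide":[0,0,-0.022],"rot":[0,0,0],"grip":0}]'

```text
time: 3.25
ee_pos: [0.6632, 0.0496, 0.1389]
eef_rot: [0.392, 0.92, 0.0, -0.001]
ft_force: [-0.2, 0.9, -0.2]
width: 0.0005
grip_force: 0.0
```

```bash
python3 - <<'E'
from h import *
print(sensors.read_state()["ee_pos"])
s=eyes.camera("side")["pixels"][180:300,200:400]
t=eyes.camera("top")["pixels"][150:270,240:360]
a=cv2.resize(s,(800,480));b=cv2.resize(t,(480,480))
cv2.imwrite("pics/c2.png",cv2.cvtColor(cv2.resize(np.hstack([a,b]),(800,300)),cv2.COLOR_RGB2BGR))
E
```

```text
[0.66315712 0.04956811 0.1389178 ]
```

View pics/c2.png

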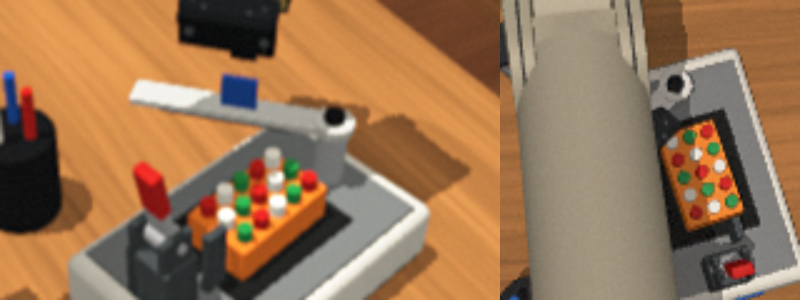

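```bash
python3 - <<'E'
from h import *
c=eyes.camera("side");p=sensors.read_state()["ee_pos"]
for z in(0,.07,.1,.15): 
    q=proj(c,p+[0,0,z]);print(z,q,(q-[200,180])*2.5)
E
```

```text
0 [297.38575067 200.83159874] [243.46437668  52.07899686]
0.07 [298.85008984 174.0335648 ] [247.12522459 -14.916088  ]
0.1 [299.5211908  161.73457907] [248.80297701 -45.66355232]
0.15 [300.70363269 140.03742271] [251.75908173 -99.90644323]
```

```bash
python3 - <<'E'
import numpy as np
P=np.array([.6825,-.047])
f=lambda a,d:P+.08*np.array([np.cos(a),np.sin(a)])+d*np.array([np.sin(a),-np.cos(a)])
cur=np.array([.6632,.0496]);cur0=cur
W=[f(np.radians(133.7),d) for d in(.04,.03,.02,.018)]+[f(np.radians(133.7+5.78*i),.018) for i in range(1,11)]
for w in W: print(w.round(4),(w-cur).round(4));cur=w
E
```

```text
[0.6561 0.0385] [-0.0071 -0.0111]
[0.6489 0.0316] [-0.0072 -0.0069]
[0.6417 0.0247] [-0.0072 -0.0069]
[0.6402 0.0233] [-0.0014 -0.0014]
[0.6334 0.0187] [-0.0069 -0.0046]
[0.627  0.0134] [-0.0064 -0.0053]
[0.6212 0.0075] [-0.0058 -0.0059]
[0.616 0.001] [-0.0052 -0.0064]
[ 0.6115 -0.0059] [-0.0045 -0.0069]
[ 0.6078 -0.0133] [-0.0038 -0.0074]
[ 0.6047 -0.021 ] [-0.003  -0.0077]
[ 0.6025 -0.0289] [-0.0022 -0.008 ]
[ 0.6011 -0.0371] [-0.0014 -0.0081]
[ 0.6005 -0.0453] [-0.0006 -0.0082]
```

Emit:
arm_command --steps '[{"slide":[-0.007,-0.011,0],"rot":[0,0,0],"grip":0},{"slide":[-0.007,-0.007,0],"rot":[0,0,0],"grip":0},{"slide":[-0.007,-0.007,0],"rot":[0,0,0],"grip":0},{"slide":[-0.0015,-0.0015,0],"rot":[0,0,0],"grip":0},{"slide":[-0.007,-0.0045,0],"rot":[0,0,5.8],"grip":0},{"slide":[-0.0065,-0.0055,0],"rot":[0,0,5.8],"grip":0},{"slide":[-0.006,-0.006,0],"rot":[0,0,5.8],"grip":0},{"slide":[-0.005,-0.0065,0],"rot":[0,0,5.8],"grip":0}]'

```text
time: 4.4
ee_pos: [0.617, -0.0007, 0.1409]
eef_rot: [0.198, 0.98, 0.0, 0.0]
ft_force: [1.5, 1.5, 0.8]
width: 0.0007
grip_force: 0.7
```

```bash
python3 - <<'E'
from h import *
s=eyes.camera("side");print(eyes.look_for("strap_tab",s)[:1])
cv2.imwrite("pics/c3.png",cv2.cvtColor(cv2.resize(s["pixels"][150:310,190:400],(788,600)),cv2.COLOR_RGB2BGR))
print(sensors.read_state()["ft_force"])
E
```

```text
[{'bbox': [274.3, 237.5, 332.2, 291.6], 'conf': 0.72}]
[ 1.00753123 -0.53045046 -0.20154187]
```

View pics/c3.png

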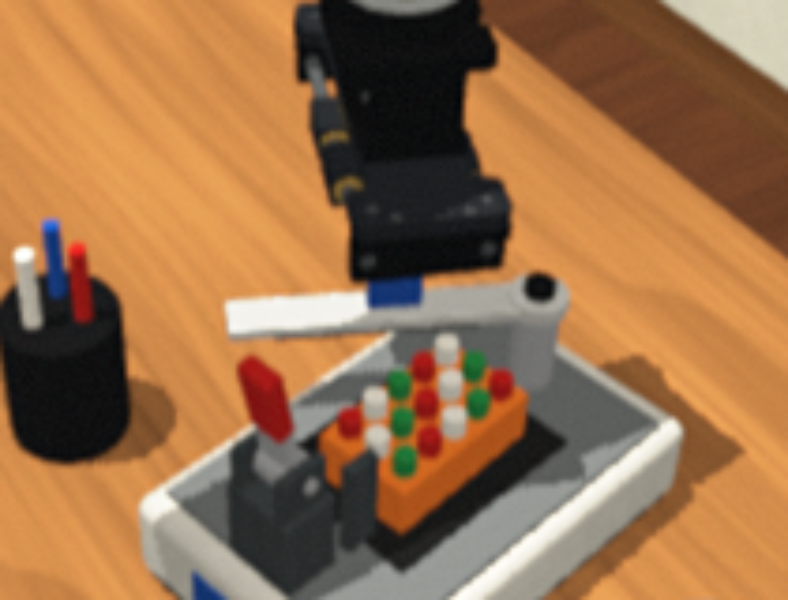

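The strap has swung partway (tab at crop ≈(395,290), strap end ≈(228,318)), following the finger as intended. I'll continue along the arc to the stop.

Emit:
arm_command --steps '[{"slide":[-0.0045,-0.007,0],"rot":[0,0,5.8],"grip":0},{"slide":[-0.004,-0.0075,0],"rot":[0,0,5.8],"grip":0},{"slide":[-0.003,-0.0075,0],"rot":[0,0,5.8],"grip":0},{"slide":[-0.002,-0.008,0],"rot":[0,0,5.8],"grip":0},{"slide":[-0.0015,-0.008,0],"rot":[0,0,5.8],"grip":0},{"slide":[-0.0005,-0.004,0],"rot":[0,0,5.8],"grip":0},{"slide":[0,-0.002,0],"rot":[0,0,0],"grip":0},{"slide":[0,0,0],"rot":[0,0,0],"grip":0}]'

```text
time: 5.5
ee_pos: [0.6015, -0.0449, 0.1406]
eef_rot: [-0.1, 0.995, 0.0, 0.0]
ft_force: [0.4, 0.2, 0.3]
width: 0.0003
grip_force: 0.1
```

Emit:
arm_command --steps '[{"slide":[0,-0.002,0],"rot":[0,0,0],"grip":0},{"slide":[0,-0.002,0],"rot":[0,0,0],"grip":0},{"slide":[0.0005,-0.002,0],"rot":[0,0,0],"grip":0},{"slide":[0,0,0],"rot":[0,0,0],"grip":0},{"slide":[0,0,0],"rot":[0,0,0],"grip":0},{"slide":[0,0,0],"rot":[0,0,0],"grip":0},{"slide":[0,0,0],"rot":[0,0,0],"grip":0},{"slide":[0,0,0],"rot":[0,0,0],"grip":0}]'

```text
time: 6.5
ee_pos: [0.6018, -0.0511, 0.1406]
eef_rot: [-0.102, 0.995, 0.0, -0.0]
ft_force: [-1.7, -0.7, -0.4]
width: 0.0004
grip_force: 0.0
```

```bash
python3 - <<'E'
from h import *
s=eyes.camera("side");print(sensors.read_state()["ft_force"],sensors.read_state()["ee_pos"])
cv2.imwrite("pics/c4.png",cv2.cvtColor(cv2.resize(s["pixels"][150:310,190:400],(788,600)),cv2.COLOR_RGB2BGR))
for p in((.5,-.085,.134),(.6825,-.047,.126)): print(proj(s,p)) 
for a in (191.5,186,181):
  a=np.radians(a);q=proj(s,np.array([.6825,-.047,.126])+.17*np.array([np.cos(a),np.sin(a),0]));print(q,(q-[190,150])*3.75)
E
```

```text
[-0.28621635  0.096019   -0.53897337] [ 0.60178638 -0.05113526  0.14055732]
[264.67573509 272.33927505]
[331.56470009 228.08323193]
[270.95131479 270.47564389] [303.56743046 451.78366457]
[265.24162305 265.51696789] [282.15608645 433.1886296 ]
[260.73751656 260.77855009] [265.26568711 415.41956285]
```

View pics/c4.png

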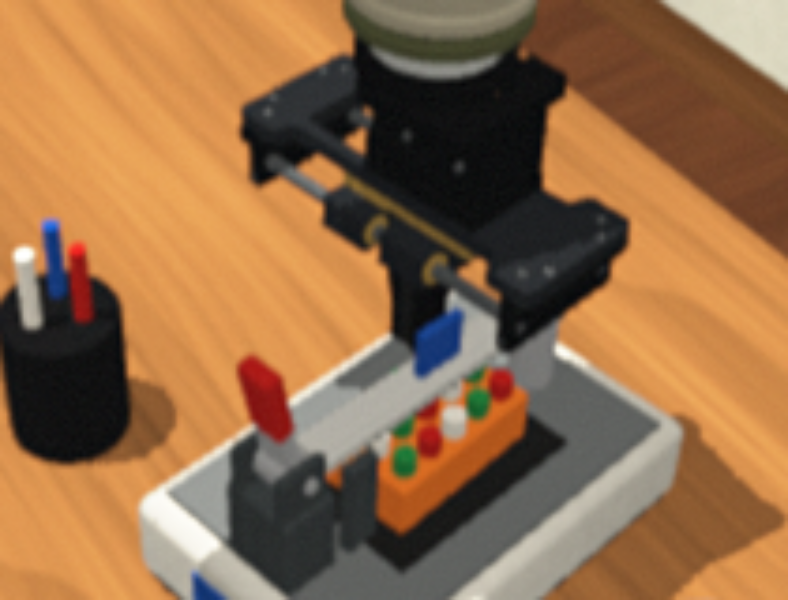

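The strap lies almost in line with the latch (tab at crop (438,340)) but shows no stop force yet, so I'll push on gently.

Emit:
arm_command --steps '[{"slide":[0,-0.0015,0],"rot":[0,0,0],"grip":0},{"slide":[0,-0.0015,0],"rot":[0,0,0],"grip":0},{"slide":[0,-0.0015,0],"rot":[0,0,0],"grip":0},{"slide":[0,0,0],"rot":[0,0,0],"grip":0},{"slide":[0,0,0],"rot":[0,0,0],"grip":0},{"slide":[0,0,0],"rot":[0,0,0],"grip":0},{"slide":[0,0,0],"rot":[0,0,0],"grip":0},{"slide":[0,0,0],"rot":[0,0,0],"grip":0}]'

```text
time: 7.55
ee_pos: [0.6019, -0.053, 0.1406]
eef_rot: [-0.103, 0.995, 0.001, 0.0]
ft_force: [-0.3, 7.5, 0.6]
width: 0.0008
grip_force: 3.9
```

Emit:
arm_command --steps '[{"slide":[0,-0.002,0],"rot":[0,0,0],"grip":0},{"slide":[0,0,0],"rot":[0,0,0],"grip":0},{"slide":[0,0,0],"rot":[0,0,0],"grip":0},{"slide":[0,0,0],"rot":[0,0,0],"grip":0},{"slide":[0,0,0],"rot":[0,0,0],"grip":0},{"slide":[0,0,0],"rot":[0,0,0],"grip":0},{"slide":[0,0,0],"rot":[0,0,0],"grip":0},{"slide":[0,0,0],"rot":[0,0,0],"grip":0}]'

```text
time: 8.55
ee_pos: [0.6019, -0.053, 0.1406]
eef_rot: [-0.104, 0.995, 0.003, 0.0]
ft_force: [-0.9, 13.2, 0.9]
width: 0.0003
grip_force: 6.5
```

Hard stop confirmed: y did not move while the force rose to 13 N. I'll back off, lift, and go behind the lever.

Emit:
arm_command --steps '[{"slide":[-0.002,0.012,0],"rot":[0,0,0],"grip":0},{"slide":[-0.003,0.016,0],"rot":[0,0,0],"grip":0},{"slide":[0,0,0.04],"rot":[0,0,0],"grip":0},{"slide":[0,0,0.045],"rot":[0,0,0],"grip":0},{"slide":[0,0,0.04],"rot":[0,0,0],"grip":0},{"slide":[-0.05,-0.022,0],"rot":[0,0,0],"grip":0},{"slide":[-0.05,-0.022,0],"rot":[0,0,0],"grip":0},{"slide":[-0.045,-0.02,0],"rot":[0,0,0],"grip":0}]'

```text
time: 9.55
ee_pos: [0.45, -0.0941, 0.2655]
eef_rot: [-0.102, 0.995, -0.0, 0.0]
ft_force: [-0.0, -0.0, 0.9]
width: 0.0007
grip_force: 0.0
```

```bash
python3 - <<'E'
from h import *
s=eyes.camera("side");t=eyes.camera("top");print(sensors.read_state()["ft_force"],sensors.read_state()["ee_pos"])
a=cv2.resize(s["pixels"][150:310,190:400],(525,400));b=cv2.resize(t["pixels"][160:290,250:370],(275,298))
im=np.zeros((400,800,3),np.uint8);im[:,:525]=a;im[:298,525:]=b
cv2.imwrite("pics/c5.png",cv2.cvtColor(im,cv2.COLOR_RGB2BGR))
E
```

```text
[0.46155457 0.09361244 0.29352519] [ 0.44844399 -0.09599845  0.26612033]
```

View pics/c5.png

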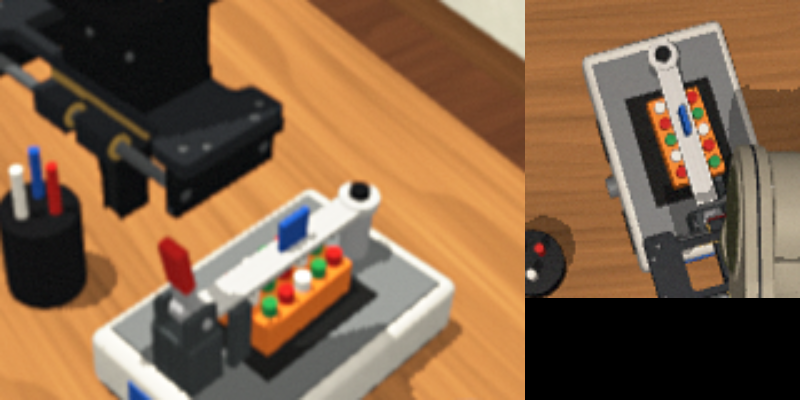

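The top view shows the strap running straight from the pivot over the rack to the latch and the rack in place. The side view shows the red lever still upright (crop (177,262)) with the finger behind it. Now the lever.

Emit:
arm_command --steps '[{"slide":[0,0,-0.026],"rot":[0,0,0],"grip":0},{"slide":[0,0,-0.026],"rot":[0,0,0],"grip":0},{"slide":[0,0,-0.026],"rot":[0,0,0],"grip":0},{"slide":[0.014,0.003,0],"rot":[0,0,0],"grip":0},{"slide":[0.014,0.003,0],"rot":[0,0,0],"grip":0},{"slide":[0.016,0.003,0.001],"rot":[0,0,0],"grip":0},{"slide":[0.016,0.003,-0.004],"rot":[0,0,0],"grip":0},{"slide":[0,0,0],"rot":[0,0,0],"grip":0}]'

```text
time: 10.65
ee_pos: [0.5134, -0.0812, 0.1847]
eef_rot: [-0.102, 0.995, -0.0, 0.0]
ft_force: [-0.8, 0.2, -0.3]
width: 0.0005
grip_force: 0.0
```

```bash
python3 - <<'E'
from h import *
s=eyes.camera("side");print(sensors.read_state()["ft_force"],sensors.read_state()["ee_pos"])
cv2.imwrite("pics/c6.png",cv2.cvtColor(cv2.resize(s["pixels"][150:310,190:400],(788,600)),cv2.COLOR_RGB2BGR))
E
```

```text
[-1.1330469   0.61057879 -0.85795804] [ 0.51291118 -0.08141888  0.18492543]
```

View pics/c6.png

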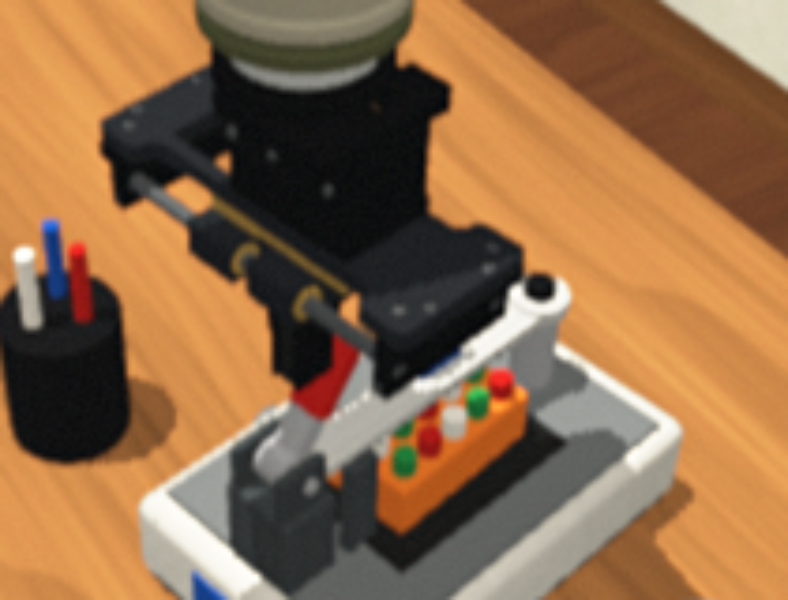

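The lever (crop (330,385)) is tilting over ahead of the finger, and the strap is still in place. I'll continue down the arc.

Emit:
arm_command --steps '[{"slide":[0.01,0.002,-0.008],"rot":[0,0,0],"grip":0},{"slide":[0.0065,0.0015,-0.008],"rot":[0,0,0],"grip":0},{"slide":[0.0055,0.001,-0.009],"rot":[0,0,0],"grip":0},{"slide":[0.004,0.001,-0.01],"rot":[0,0,0],"grip":0},{"slide":[0.002,0.0005,-0.005],"rot":[0,0,0],"grip":0},{"slide":[0,0,-0.002],"rot":[0,0,0],"grip":0},{"slide":[0,0,0],"rot":[0,0,0],"grip":0},{"slide":[0,0,0],"rot":[0,0,0],"grip":0}]'

```text
time: 11.7
ee_pos: [0.5396, -0.0756, 0.1426]
eef_rot: [-0.102, 0.995, 0.0, -0.0]
ft_force: [2.1, 0.1, 0.8]
width: 0.0005
grip_force: 1.0
```

Emit:
arm_command --steps '[{"slide":[0,0,-0.0015],"rot":[0,0,0],"grip":0},{"slide":[0,0,-0.0015],"rot":[0,0,0],"grip":0},{"slide":[0,0,-0.001],"rot":[0,0,0],"grip":0},{"slide":[0,0,0],"rot":[0,0,0],"grip":0},{"slide":[0,0,0],"rot":[0,0,0],"grip":0},{"slide":[0,0,0],"rot":[0,0,0],"grip":0},{"slide":[0,0,0],"rot":[0,0,0],"grip":0},{"slide":[0,0,0],"rot":[0,0,0],"grip":0}]'

```text
time: 12.7
ee_pos: [0.5401, -0.0755, 0.1401]
eef_rot: [-0.102, 0.995, 0.0, 0.001]
ft_force: [-4.5, 1.4, 17.3]
width: 0.0002
grip_force: 8.7
```

Emit:
arm_command --steps '[{"slide":[0,0,-0.001],"rot":[0,0,0],"grip":0},{"slide":[0,0,0],"rot":[0,0,0],"grip":0},{"slide":[0,0,0],"rot":[0,0,0],"grip":0},{"slide":[0,0,0.01],"rot":[0,0,0],"grip":0},{"slide":[0,0,0.04],"rot":[0,0,0],"grip":0},{"slide":[0,0,0.05],"rot":[0,0,0],"grip":0},{"slide":[-0.03,0.05,0.03],"rot":[0,0,0],"grip":0},{"slide":[-0.03,0.05,0],"rot":[0,0,0],"grip":0}]'

```text
time: 13.7
ee_pos: [0.4811, 0.0227, 0.268]
eef_rot: [-0.101, 0.995, -0.0, 0.001]
ft_force: [-0.0, 0.6, -0.4]
width: 0.0001
grip_force: 0.0
```

Emit:
arm_command --steps '[{"slide":[-0.03,0.05,0],"rot":[0,0,0],"grip":0},{"slide":[-0.03,0.05,0],"rot":[0,0,0],"grip":0},{"slide":[-0.01,0.05,0],"rot":[0,0,0],"grip":0},{"slide":[0,0.05,0],"rot":[0,0,0],"grip":0},{"slide":[0,0.05,0],"rot":[0,0,0],"grip":0},{"slide":[0,0,0],"rot":[0,0,0],"grip":0},{"slide":[0,0,0],"rot":[0,0,0],"grip":0},{"slide":[0,0,0],"rot":[0,0,0],"grip":0}]'

```text
time: 14.7
ee_pos: [0.4115, 0.2707, 0.2661]
eef_rot: [-0.101, 0.995, -0.0, -0.0]
ft_force: [-0.4, -0.6, -0.0]
width: 0.0003
grip_force: 0.0
```

```bash
python3 - <<'E'
from h import *
s=eyes.camera("side");t=eyes.camera("top");print(sensors.read_state()["ft_force"],sensors.read_state()["ee_pos"])
a=cv2.resize(s["pixels"][190:310,210:390],(525,350));b=cv2.resize(t["pixels"][160:290,250:370],(275,298))
im=np.zeros((350,800,3),np.uint8);im[:,:525]=a;im[:298,525:]=b
cv2.imwrite("pics/c7.png",cv2.cvtColor(im,cv2.COLOR_RGB2BGR))
E
```

```text
[-0.45515757  1.09244691 -0.05932426] [0.41149462 0.27104842 0.26627004]
```

View pics/c7.png

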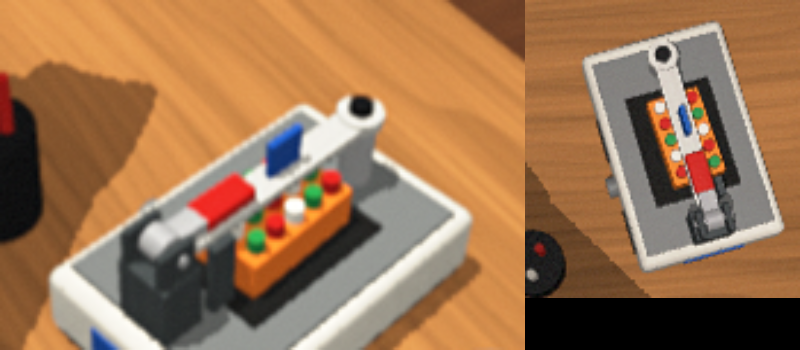

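The lever lies level on the strap (crop (222,203)), the strap is fully over the rack, and the rack and pen cup have not moved. The robot is clear.

```bash
python3 -c "
from bench import order; print(order.close_job())"
```

```text
the job is handed in; nothing more can be done
None
```

The job is handed in at about 15 s: the strap was pushed over the rack to its stop, then the cam lever pushed fully down onto it; the pictures show the rack and pen cup unmoved (the jars were not re-checked), and the arm is clear of everything.

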